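# Rebuild the tube mixer's disc stack

## Robot

A 6-joint arm with a two-finger parallel gripper is mounted at the origin on the work surface. World frame = base frame: x ahead of the robot, y to its left, z up, the work surface at z = 0. Lengths are in mm, angles in rad, forces in N, time in s.
With the tool pointing down it reaches from about 350 to 775 mm from the base axis. Payload 7.3 kg.
Tool frame: the origin (TCP) lies midway between the tips of the shut fingers; the grasp point (between the pads) lies 19 mm behind it; z points along the fingers, x is the direction in which the jaws open and shut, and the axes are right-handed (so a half turn about z gives the same grasp; the last joint's range is limited). The gripper opens to 92 mm and grips with 3 to 60 N. Pads are 19 mm wide; open, the fingers measure 130 mm over their backs; the gripper's body (75 mm by 190 mm) begins 47 mm behind the grasp point.
Start: joints at [-1.368, 0.342, 1.524, -0, 1.275, -0.146], TCP at [179.452, -493.398, 226.741] pointing down, gripper open.
Joint ranges: [-2.53, 2.53], [-0.77, 2.02], [0.04, 2.7], [-1, 4.14], [0.28, 2.66], [-3.11, 3.11]. Speed limits (rad/s): [2.57, 2.57, 3.14, 3.14, 3.14, 3.14].

## Interface

Orientations are given as [roll, pitch, yaw] about the fixed x, y, z axes, in that order (R = Rz(yaw) Ry(pitch) Rx(roll)).
In Python, from plant import bot gives the robot as it stands.
- The arm moves only by the shell command python3 -m pendant 'ROWS' [OPENING]. ROWS is JSON, a list of rows, each an object with "linear": the shift along the world's x, y, z in mm, a list of three; "twist": the turn about the world's z in degrees. In form: [{"linear": [x, y, z], "twist": twist}, ...]. A call has 1 to 20 rows; each row is the pose to reach, as a shift and turn from the pose commanded when the call began; what a row does not reach only later rows make up. A row lasts 1/8 s, in which the tool goes at most 62.5 mm and 10.7 degrees, less where a joint would pass 70% of its speed; a pose out of reach is approached as far as the arm can. A call with a gripper value outside its range is refused whole. OPENING is the closure in counts, from 0 (fully open) to 255 (shut), set as the call begins (- or left out, the last holds). The fingers move at their own pace and stop on an object; the grip force is fixed at half the most. Time passes only in rows, so rows that repeat a pose let the fingers close. It gives the time, the measured TCP pose, the force and the opening at its end, in the units of the state.
- bot.get_obs(): the state, without advancing time (a new reading comes with each control period).
- bot.capture(name): name is "side" or "top" or "wrist"; returns a dict with "frame" (420x560x3 uint8, blue, green, red), "z_map" (420x560 float32, mm along the optical axis (not along the pixel's ray), 0 where there is no reading), "fx", "fy", "cx", "cy" (pixels), "rvec" (rotation vector, rad) and "tvec" (3), from world to camera coordinates, as OpenCV has them. Camera axes: x right, y down, z forward; pixel columns grow to the right and rows downward; lengths in mm; the calibration is good to about 2 mm. A picture is of the moment at which its call begins.
- bot.close_job(): hands the job in, once; it reports no verdict.
The state is a dict: "time": time; "joint_positions": joint angles; "dq": joint speeds; "tau": joint torques, N m; "tool_pos": TCP position; "tcp_rot": TCP orientation; "contact_force": force on the tool from outside, world axes, zero at the start; "moment": the same for the moment, N m; "grip_width": finger opening in mm.
Only numpy, scipy, OpenCV 4.12 (cv2) and the standard library are available. Lean on these libraries where they do the work, as an engineer would, in place of code of your own. Each camera call takes 0.05 s, during which the arm holds its last target. There are 200 camera calls.

## Task

The tube mixer's parts have been washed and lie on the bench: put them back on its splined spindle, from the bottom up the large tube disc, the square spacer, the small tube disc, and last the black cap over the spindle's tip. Turn each splined part until its long master slot fits over the spindle's long rib, so that it drops fully home, flat on what lies below it. Let go of everything and leave the beaker, the jar and the ball model where they stand.

Things in the scene. Friction and masses are not known exactly. Their poses are not given: they have to be found in the camera images.
- mixer: Fixed white box 130x130 mm, 40 high, dark line on top along +x. Origin: on the spindle's axis at bench height. Seat: radius 24, top at z=48. Steel spindle: core radius 7.2 to z=106, cone to 114; four ribs 5 mm thick, z=48 to 98: long master rib along +x reaches 16 mm from the axis, the others 10. Home, undersides are at z=48 (large disc), 70 (spacer), 82 (small disc), 104 (cap).
- large_disc: Large aluminium tube disc, 220 g: plate 6 mm thick, 114 mm over 8 broad teeth; square boss 36x36 mm in the middle, top 22 mm above the underside, to grip across its flat sides. Dark rib on the plate, 4 mm high, along its +x. Origin: on the axis at the underside, z up, x and y square to the boss. Through-bore: round middle 18 mm wide and four 9 mm slots, 12 mm long from the axis, but the master slot, along its +x, 18 mm.
- spacer: Square steel spacer, 42x42 mm, 12 mm high, 90 g, with a tab 10 mm wide and 14 mm long standing out on its +x side; grip it across its +y and -y sides. Origin: on the axis at the underside, z up, x and y square to its sides. Through-bore: round middle 18 mm wide and four 9 mm slots, 12 mm long from the axis, but the master slot, along its +x, 18 mm.
- small_disc: Small aluminium tube disc, 140 g: plate 6 mm thick, 80 mm over 6 teeth; square boss 36x36 mm in the middle, top 22 mm above the underside, to grip across its flat sides. Dark rib on the plate, 4 mm high, along its +x. Origin: on the axis at the underside, z up, x and y square to the boss. Through-bore: round middle 18 mm wide and four 9 mm slots, 12 mm long from the axis, but the master slot, along its +x, 18 mm.
- cap: Round black plastic cap, 30 mm high, 60 g, mouth down: 40 mm diameter up to 18 mm height, above that a grip of 32 mm diameter. Blind bore from below, 19 mm diameter, 14 mm deep, goes over the spindle's tip. Origin: on the axis at the underside, z up; its yaw does not matter.
- beaker: Bystander: glass beaker, 70 mm diameter, 85 mm high. Origin: centre of the underside.
- jar: Bystander: amber glass jar with white lid, 60 mm diameter, 85 mm high. Origin: centre of the underside.
- molecule: Bystander: ball-and-stick molecule model, one black ball in the middle and three around it, about 115 mm across and 32 mm high. Origin: under the middle ball, at bench height.
Things that resemble listed ones, but are neither listed nor needed, are in the scene too. Leave any blue look-alike of the large_disc alone. Of the things that look like the spacer, take the one that is nearest to the robot's base at the start.

How it is judged (in metres and radians):
On the way, in this order (a step that is already met when the one before it is completed fails the run):
1. the large disc is home on the seat (z of large_disc in the frame of mixer between 0.045 and 0.051 m and horizontal distance between large_disc and mixer below 0.006 m and angle between large_disc's own z axis and vertical below 0.1 rad and angle between the x axis of large_disc and the x axis of mixer, either way round below 0.3 rad), for 0.2 s.
2. the spacer is home on the large disc (all of step 1 and z of spacer in the frame of mixer between 0.067 and 0.073 m and horizontal distance between spacer and mixer below 0.006 m and angle between spacer's own z axis and vertical below 0.1 rad and angle between the x axis of spacer and the x axis of mixer, either way round below 0.3 rad), for 0.2 s.
3. the small disc is home on the spacer (all of step 2 and z of small_disc in the frame of mixer between 0.079 and 0.085 m and horizontal distance between small_disc and mixer below 0.006 m and angle between small_disc's own z axis and vertical below 0.1 rad and angle between the x axis of small_disc and the x axis of mixer, either way round below 0.3 rad), for 0.2 s.
4. the cap is on the spindle's tip, resting on the small disc (all of step 3 and z of cap in the frame of mixer between 0.101 and 0.107 m and horizontal distance between cap and mixer below 0.006 m and angle between cap's own z axis and vertical below 0.1 rad), for 0.2 s.
At the end, for the whole second after the job is handed in: Undersides of large disc, spacer, small disc and cap 48, 70, 82 and 104 mm above the bench (within 3 mm), each within 6 mm of the spindle's axis, upright within 0.1 rad, the splined parts' x axes along the mixer's within 0.3 rad; all released and at rest (all of step 4 and linear speed of each of large_disc, spacer, small_disc, cap below 0.02 m/s); the robot touches nothing.
It fails at once if the beaker is pushed more than 30 mm or tipped over (distance of beaker from where it was at the start of the episode above 0.03 m or angle between beaker's own z axis and vertical above 0.5 rad).
It fails at once if the jar is pushed more than 30 mm or tipped over (distance of jar from where it was at the start of the episode above 0.03 m or angle between jar's own z axis and vertical above 0.5 rad).
It fails at once if the molecule is pushed more than 30 mm or tipped over (distance of molecule from where it was at the start of the episode above 0.03 m or angle between molecule's own z axis and vertical above 0.5 rad).
It also fails if it takes over 106 s, if anything falls off the work surface, if the arm or the gripper's body presses on something with over 40 N, if the wrist force passes 120 N, or if a joint passes its speed limit or range.

## Working session

There is one attempt and no reset: what is moved stays moved. The work goes in short steps, Python scripts to look and compute and a shell command to move; the robot and the scene stay as the last step left them, time stands still between calls to the robot, and variables do not carry over. Pictures are saved under pics/ and viewed, about 12 in all and at most 16, crops included, and the job is handed in when it is done.

```bash
ls; mkdir -p pics
cat > h.py <<'E'
import numpy as np, cv2
from plant import bot
def cap(n):
    c=bot.capture(n); c['R']=cv2.Rodrigues(np.array(c['rvec'],float))[0]; c['t']=np.array(c['tvec'],float).ravel(); return c
def ray(c,px,z):
    px=np.atleast_2d(np.array(px,float)); d=np.c_[(px[:,0]-c['cx'])/c['fx'],(px[:,1]-c['cy'])/c['fy'],np.ones(len(px))]@c['R']
    o=-c['R'].T@c['t']; return o+d*((z-o[2])/d[:,2])[:,None]
def cloud(c):
    h,w=c['z_map'].shape; v,u=np.mgrid[:h,:w]; Z=c['z_map']
    P=np.stack([(u-c['cx'])/c['fx']*Z,(v-c['cy'])/c['fy']*Z,Z],-1)
    P=(P-c['t'])@c['R']; P[Z==0]=np.nan; return P
E
python3 - <<'E'
from h import *
import pickle
for n in ['top','side']:
    c=cap(n); pickle.dump(c,open(n+'.pkl','wb')); cv2.imwrite(f'pics/{n}0.png',cv2.resize(c['frame'],(784,588),interpolation=cv2.INTER_CUBIC))
    print(n,-c['R'].T@c['t'],c['fx'])
print(bot.get_obs())
E
```

```text
pics
top [ 346.75275902  -56.21813312 1223.15951916] 518.9426063642081
side [ 206.69082497 1085.07367616  680.25587912] 515.6578930053446
{'time': 0.1, 'joint_positions': array([-1.36801605e+00,  3.42653008e-01,  1.52493899e+00, -5.26852822e-06,
        1.27540623e+00, -1.46003391e-01]), 'dq': array([ 2.20857235e-05,  6.14981651e-05, -2.32101069e-03, -1.50030852e-03,
        3.71774735e-04, -1.12767641e-03]), 'tau': array([ 1.51098975e-03, -4.32004559e+01, -2.44694638e+01,  7.19193695e-02,
        5.25570440e-02, -5.85869043e-05]), 'tool_pos': array([ 179.36297885, -493.0127064 ,  226.1083763 ]), 'tcp_rot': array([-3.14139315e+00,  1.39135556e-03, -1.22201098e+00]), 'contact_force': array([-0.07413071, -0.27662135,  0.42309678]), 'moment': array([ 0.05644924, -0.01135417, -0.0300181 ]), 'grip_width': 91.79411303269661}
```

View pics/top0.png

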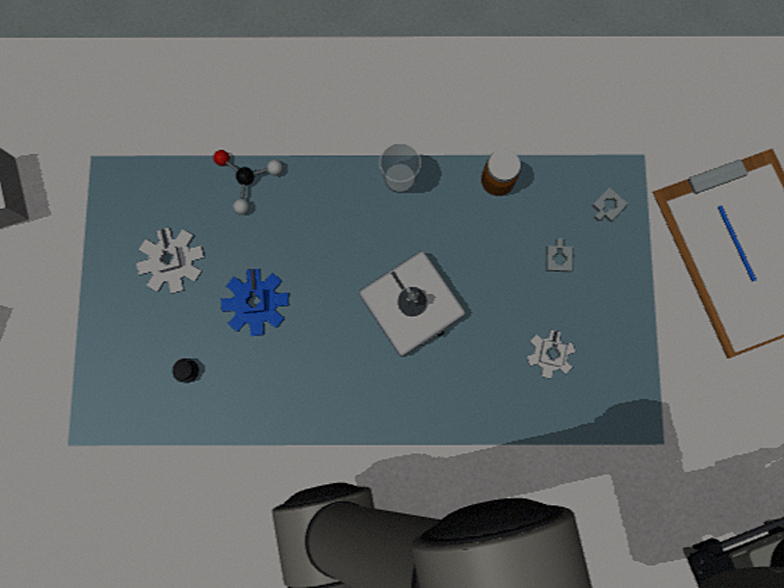

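View pics/side0.png

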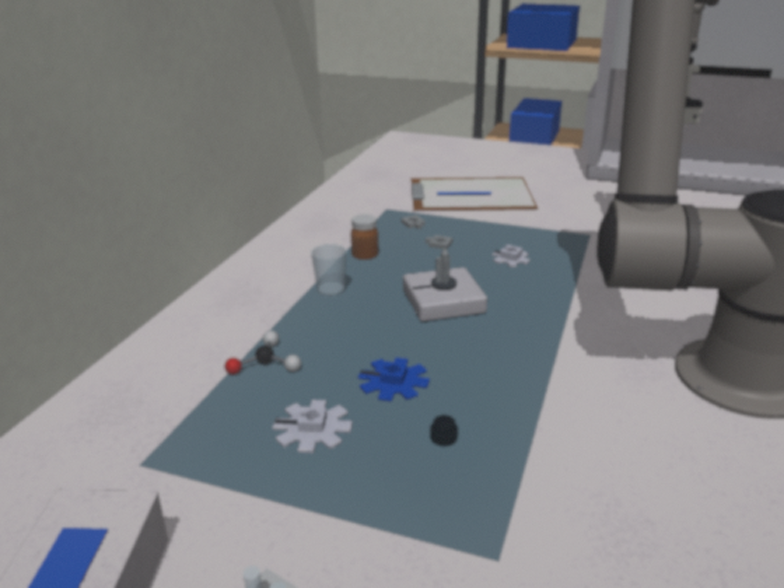

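Top view (+x up, +y left): mixer at (412,300), large disc (169,260), blue look-alike (255,301), small disc (552,354), spacers (559,257) and (609,205), cap (186,370). The side view agrees. Next I'll measure them.

```bash
cat > m.py <<'E'
import pickle
from h import *
c=pickle.load(open('top.pkl','rb')); P=cloud(c); g=c['frame']
items=dict(mixer=(412,302,40,60),large=(169,260,40,20),blue=(255,301,38,20),small=(552,354,30,20),spA=(559,257,20,10),spB=(609,205,22,10),cap=(186,370,18,28),beaker=(400,168,30,80),jar=(502,172,30,80))
zb=np.nanmedian(P[290:300,150:260,2]); print('bench z',zb)
for n,(u,v,r,zz) in items.items():
    u,v,r=[int(a/1.4) for a in (u,v,r)]
    s=P[v-r:v+r,u-r:u+r]; z=s[...,2]-zb
    hi=np.nanpercentile(z,98)
    lo={'mixer':36,'large':17,'blue':17,'small':17,'spA':8,'spB':8,'cap':25}.get(n,70)
    up={'mixer':44}.get(n,999)
    m=(z>lo)&(z<up); q=s[m][:,:2].astype(np.float32)
    if len(q)<5: print(n,'few',hi); continue
    print(n,len(q),'hi %.1f'%hi,'med',np.median(q,0).round(1),'rect',[np.round(a,1) for a in cv2.minAreaRect(q)])
    pl=(z>3)&(z<99); q=s[pl][:,:2].astype(np.float32); print('   all>3: circ',[np.round(a,1) for a in cv2.minEnclosingCircle(q)], 'mean',q.mean(0).round(1))
    # dark pixels
    dk=(g[v-r:v+r,u-r:u+r].max(-1)<70)&(z>4)&(z<(60 if n=='mixer' else 14)); q=s[dk]; 
    if len(q): print('   dark',len(q),q.mean(0).round(1))
E
python3 m.py
```

```text
bench z -0.5438997940048497
mixer 2048 hi 88.4 med [527.9 -78.7] rect [array([530.4, -77.6]), array([129.5, 127.6]), np.float64(0.3)]
   all>3: circ [array([534.3, -77.8]), np.float64(89.9)] mean [527.5 -78.8]
   dark 346 [525.7 -84.8  42.4]
large 168 hi 22.3 med [603.8 334.1] rect [array([605.8, 335. ]), array([37.7, 37.6]), np.float64(15.9)]
   all>3: circ [array([610.3, 336.9]), np.float64(92.9)] mean [606.8 334.7]
   dark 80 [617.8 330.6   8.3]
blue 158 hi 22.5 med [531.8 186.6] rect [array([533. , 187.4]), array([35.9, 36.4]), np.float64(1.7)]
   all>3: circ [array([539.1, 190.5]), np.float64(82.9)] mean [533.6 187.2]
   dark 70 [550.1 183.4   8.8]
small 178 hi 23.3 med [ 442.2 -309.9] rect [array([ 444.4, -311.5]), array([36.3, 36.5]), np.float64(75.4)]
   all>3: circ [array([ 447.3, -314.8]), np.float64(67.6)] mean [ 445.6 -311.3]
   dark 28 [ 459.5 -316.2    7.5]
spA 254 hi 15.6 med [ 609.6 -331.6] rect [array([ 614.2, -334.1]), array([46.4, 57.8]), np.float64(87.5)]
   all>3: circ [array([ 610. , -331.9]), np.float64(43.4)] mean [ 609.7 -331.4]
   dark 24 [ 602.7 -330.6    7
[... 160 characters left out ...]
4(47.5)] mean [ 702.4 -422. ]
   dark 26 [ 696.3 -414.8    7.6]
cap 146 hi 32.8 med [417.5 295.8] rect [array([418.5, 296. ]), array([30. , 30.6]), np.float64(3.3)]
   all>3: circ [array([417.8, 302.5]), np.float64(34.7)] mean [417.3 293.8]
   dark 29 [417.5 284.4   8.4]
beaker 231 hi 86.1 med [763.1 -60.4] rect [array([752.4, -59.3]), array([67. , 69.3]), np.float64(89.5)]
   all>3: circ [array([769.1, -56.5]), np.float64(70.4)] mean [760.6 -59.6]
   dark 30 [747.3 -81.8   6.7]
jar 432 hi 87.6 med [ 746.6 -230.5] rect [array([ 748.3, -230.8]), array([52., 51.]), np.float64(0.1)]
   all>3: circ [array([ 766.7, -239.5]), np.float64(72.4)] mean [ 744.2 -229.5]
   dark 46 [ 735.9 -242.4    7. ]
```

```bash
python3 -m pendant '[{"linear":[40,55,20],"twist":4},{"linear":[75,105,60],"twist":10},{"linear":[300,414,123],"twist":14},{"linear":[300,414,123],"twist":14},{"linear":[300,414,123],"twist":14},{"linear":[300,414,123],"twist":14},{"linear":[300,414,123],"twist":14},{"linear":[300,414,123],"twist":14},{"linear":[300,414,123],"twist":14},{"linear":[300,414,123],"twist":14},{"linear":[300,414,123],"twist":14},{"linear":[300,414,123],"twist":14},{"linear":[300,414,123],"twist":14}]'
python3 - <<'E'
from h import *
import pickle
c=cap('wrist'); pickle.dump(c,open('w1.pkl','wb')); cv2.imwrite('pics/w1.png',c['frame']); print(-c['R'].T@c['t'],c['R'][2],c['fx'])
E
```

```text
time: 1.72
tool_pos: [479.0, -80.2, 349.7]
tcp_rot: [3.141, -0.0, -0.979]
contact_force: [-0.3, -0.2, -1.0]
grip_width: 91.9
[534.43765477 -42.19918734 507.83880307] [-0.20725088 -0.13999117 -0.96821978] 332.504437107154
```

View pics/w1.png

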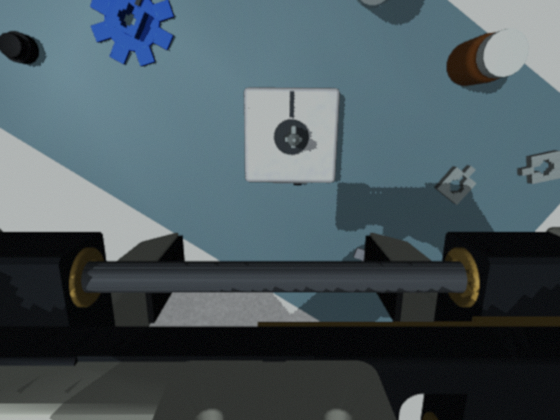

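Wrist view: mixer centred near (292,137), with its line pointing up the image at (292,100). The blue disc and cap are at the top left. Measuring the mixer now.

Run:
```python
from h import *
import pickle
c=pickle.load(open('w1.pkl','rb')); g=c['frame']
hsv=cv2.cvtColor(g,cv2.COLOR_BGR2HSV)
m=((hsv[...,2]>120)&(hsv[...,1]<40)).astype(np.uint8); m[:75]=0;m[195:]=0;m[:,:225]=0;m[:,350:]=0
m=cv2.morphologyEx(m,cv2.MORPH_OPEN,np.ones((3,3)))
ct=max(cv2.findContours(m,0,1)[0],key=cv2.contourArea); 
w=ray(c,ct[:,0],40)[:,:2].astype(np.float32); print('box',cv2.minAreaRect(w))
d=((hsv[...,2]<75)).astype(np.uint8); d[:85]=0;d[178:]=0;d[:,:252]=0;d[:,330:]=0
for k in cv2.findContours(d,0,1)[0]:
    if cv2.contourArea(k)>30:
        a=ray(c,k[:,0],40)[:,:2].astype(np.float32); b=ray(c,k[:,0],48)[:,:2].astype(np.float32); print(cv2.contourArea(k),cv2.minAreaRect(a),cv2.minEnclosingCircle(b))
# line pixels
v,u=np.nonzero(d[88:112]); a=ray(c,np.c_[u,v+88],40); print('line mean',a.mean(0)); l=cv2.fitLine(a[:,:2].astype(np.float32),2,0,.01,.01).ravel(); print(np.degrees(np.arctan2(l[1],l[0])))
P=cloud(c); q=P[100:170,260:325].reshape(-1,3); 
for lo,hi in((75,97),(100,120),(44,52)):
    s=q[(q[:,2]>lo)&(q[:,2]<hi)]; print(lo,len(s),s.mean(0).round(1), np.median(s,0).round(1))
```

```text
box ((525.7972412109375, -75.2484130859375), (127.48263549804688, 126.9384765625), 33.532894134521484)
861.0 ((526.5906982421875, -77.27729797363281), (44.78512954711914, 45.691795349121094), 33.92789840698242) ((526.7903442382812, -76.35848236083984), 23.144474029541016)
line mean [565.22741695 -50.59955978  40.        ]
33.771008
75 26 [527.6 -70.4  85.8] [528.7 -68.8  83.9]
100 124 [525.9 -75.4 109.3] [525.9 -75.2 109.2]
44 782 [525.9 -75.2  48.4] [526.  -74.7  48.4]
```

```bash
python3 -m pendant '[{"linear":[72,403,-190],"twist":-22},{"linear":[72,403,-190],"twist":-22},{"linear":[72,403,-190],"twist":-22},{"linear":[72,403,-190],"twist":-22},{"linear":[72,403,-190],"twist":-22},{"linear":[72,403,-190],"twist":-22},{"linear":[72,403,-190],"twist":-22},{"linear":[72,403,-190],"twist":-22},{"linear":[72,403,-190],"twist":-22},{"linear":[72,403,-190],"twist":-22},{"linear":[72,403,-190],"twist":-22}]'
python3 - <<'E'
from h import *
import pickle
c=cap('wrist'); pickle.dump(c,open('w2.pkl','wb')); cv2.imwrite('pics/w2.png',c['frame']); print(-c['R'].T@c['t'],c['R'][2],c['fx'])
E
```

```text
time: 3.15
tool_pos: [552.2, 322.2, 161.1]
tcp_rot: [-3.14, -0.0, -1.364]
contact_force: [-0.3, -0.9, 0.6]
grip_width: 91.8
[617.18585332 336.65165479 319.34209216] [-0.2425739  -0.05183157 -0.96874733] 332.504437107154
```

View pics/w2.png

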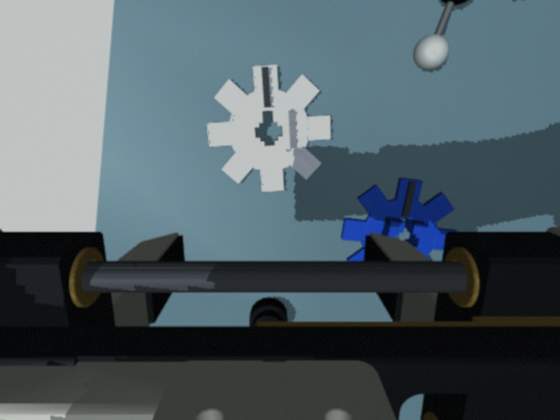

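Large disc at (269,128), rib pointing up at (266,88). The blue look-alike at (404,225) stays alone. I'll write a reusable measuring helper.

```bash
cat > meas.py <<'E'
from h import *
import sys,pickle
# meas.py pkl u0 v0 r loz hiz : rect of the points between heights; dark-rib direction
def meas(c,u,v,r,lo,hi,ztop,zrib):
    P=cloud(c)[v-r:v+r,u-r:u+r]; z=P[...,2]; g=c['frame'][v-r:v+r,u-r:u+r]
    m=((z>lo)&(z<hi)).astype(np.uint8)
    cs=sorted(cv2.findContours(m,0,1)[0],key=cv2.contourArea)
    k=cs[-1][:,0]+[u-r,v-r]; w=ray(c,k,ztop)[:,:2].astype(np.float32)
    R=cv2.minAreaRect(w); print('rect',np.round(R[0],1),np.round(R[1],1),round(R[2],1),'zmed',np.median(z[m>0]).round(1))
    mm=(z>2).astype(np.uint8); k=max(cv2.findContours(mm,0,1)[0],key=cv2.contourArea); M=cv2.moments(k)
    w=ray(c,[[M['m10']/M['m00']+u-r,M['m01']/M['m00']+v-r]],5)[0]; print('outline centroid',w.round(1))
    if zrib:
        d=(g.max(-1)<65)&(z>zrib-3)&(z<zrib+3); vv,uu=np.nonzero(d); a=ray(c,np.c_[uu+u-r,vv+v-r],zrib)
        l=cv2.fitLine(a[:,:2].astype(np.float32),2,0,.01,.01).ravel(); ce=np.array(R[0]); dd=np.median(a[:,:2],0)-ce
        print('rib',len(a),a.mean(0).round(1),'line',np.degrees(np.arctan2(l[1],l[0])).round(1),'from centre',np.degrees(np.arctan2(dd[1],dd[0])).round(1))
if __name__=='__main__':
    a=sys.argv; f=[float(x) for x in a[5:]]
    meas(pickle.load(open(a[1],'rb')),int(a[2]),int(a[3]),int(a[4]),*f)
E
python3 meas.py w2.pkl 269 128 66 17 26 22 10
```

```text
rect [604.7 339. ] [36. 36.] 15.5 zmed 22.2
outline centroid [606.9 339.5   5. ]
rib 43 [640.2 348.2  10. ] line 15.5 from centre 14.2
```

```bash
python3 -m pendant '[{"linear":[53.5,15,-60],"twist":93.5},{"linear":[53.5,15,-60],"twist":93.5},{"linear":[53.5,15,-60],"twist":93.5},{"linear":[53.5,15,-60],"twist":93.5},{"linear":[53.5,15,-60],"twist":93.5},{"linear":[53.5,15,-60],"twist":93.5},{"linear":[53.5,15,-60],"twist":93.5},{"linear":[53.5,15,-70],"twist":93.5},{"linear":[53.5,15,-90],"twist":93.5},{"linear":[53.5,15,-120],"twist":93.5},{"linear":[53.5,15,-146],"twist":93.5},{"linear":[53.5,15,-146],"twist":93.5},{"linear":[53.5,15,-146],"twist":93.5}]' 0
python3 -m pendant '[{"linear":[0,0,0],"twist":0},{"linear":[0,0,0],"twist":0},{"linear":[0,0,0],"twist":0},{"linear":[0,0,0],"twist":0},{"linear":[0,0,0],"twist":0},{"linear":[0,0,0],"twist":0},{"linear":[0,0,0],"twist":0},{"linear":[0,0,0],"twist":0}]' 255
```

```text
time: 4.82
tool_pos: [605.6, 338.4, 15.2]
tcp_rot: [-3.141, -0.002, 0.27]
contact_force: [0.2, -0.1, -0.1]
grip_width: 92.0
time: 5.82
tool_pos: [604.9, 338.6, 13.7]
tcp_rot: [3.142, 0.0, 0.27]
contact_force: [-0.7, 0.1, 0.4]
grip_width: 35.2
```

```bash
python3 -m pendant '[{"linear":[0,0,0],"twist":0},{"linear":[0,0,0],"twist":0},{"linear":[0,0,0],"twist":0},{"linear":[0,0,15],"twist":0},{"linear":[0,0,30],"twist":-10},{"linear":[0,0,30],"twist":-90},{"linear":[0,0,30],"twist":-90},{"linear":[0,0,30],"twist":-90},{"linear":[0,0,30],"twist":-90},{"linear":[0,0,30],"twist":-90},{"linear":[0,0,30],"twist":-90},{"linear":[0,0,30],"twist":-90},{"linear":[0,0,30],"twist":-90},{"linear":[0,0,30],"twist":-90},{"linear":[0,0,15],"twist":-90},{"linear":[0,0,-5],"twist":-90},{"linear":[0,0,-5],"twist":-90}]' 60
python3 -m pendant '[{"linear":[0,0,0],"twist":0},{"linear":[0,0,0],"twist":0},{"linear":[0,0,0],"twist":0},{"linear":[0,0,0],"twist":0},{"linear":[0,0,0],"twist":0},{"linear":[0,0,0],"twist":0},{"linear":[0,0,0],"twist":0},{"linear":[0,0,5],"twist":0},{"linear":[0,0,20],"twist":0},{"linear":[0,0,50],"twist":0},{"linear":[0,0,110],"twist":0},{"linear":[0,0,180],"twist":0},{"linear":[0,0,180],"twist":0},{"linear":[0,0,180],"twist":0}]' 255
python3 - <<'E'
from h import *
import pickle
c=cap('wrist'); pickle.dump(c,open('w3.pkl','wb')); cv2.imwrite('pics/w3.png',c['frame']); print(-c['R'].T@c['t'],c['R'][2],c['fx'])
print(bot.get_obs()['tool_pos'])
E
```

```text
time: 7.95
tool_pos: [604.4, 338.4, 6.9]
tcp_rot: [3.14, -0.0, -1.3]
contact_force: [-0.0, -0.2, 0.5]
grip_width: 70.2
time: 9.7
tool_pos: [604.9, 338.6, 189.7]
tcp_rot: [-3.14, 0.0, -1.301]
contact_force: [0.1, -0.2, -4.0]
grip_width: 35.7
[668.98543017 357.16562442 347.91738858] [-0.23935379 -0.06702666 -0.96861612] 332.504437107154
[604.22850929 338.31524312 187.76427919]
```

View pics/w3.png

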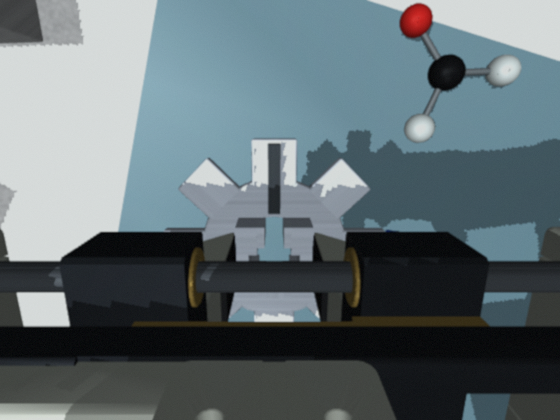

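Disc held level, rib at (274,165). As both squeezes centred it on the tool, I can use it to read the wrist camera's bias.

Run:
```python
from h import *
import pickle
c=pickle.load(open('w3.pkl','rb')); P=cloud(c); g=c['frame']
T=np.array([604.5,338.5]); a=np.radians(-74.5+90); h=np.array([np.cos(a),np.sin(a)]); l=np.array([-h[1],h[0]])
def tool(w): return np.c_[(w[:,:2]-T)@h,(w[:,:2]-T)@l]
s=(slice(140,212),slice(255,295)); d=g[s].max(-1)<70; v,u=np.nonzero(d); v+=140;u+=255
k=(v<205); w=ray(c,np.c_[u,v][k],189.5); t=tool(w); print('rib',k.sum(),t.mean(0),t.min(0),t.max(0), np.nanmedian(P[v[k],u[k],2]))
L=cv2.fitLine(w[:,:2].astype(np.float32),2,0,.01,.01).ravel(); print(np.degrees(np.arctan2(L[1],L[0])))
b=(g[130:180,245:305].min(-1)>90)&(P[130:180,245:305,2]>120); v,u=np.nonzero(b); t=tool(ray(c,np.c_[u+245,v+130],186)); print('tooth',t.min(0),t.max(0),np.nanmedian(P[v+130,u+245,2]))
```

```text
rib 220 [31.09168354  0.5048966 ] [26.01415728 -1.90583229] [54.71081231  3.01635872] 191.32136986237515
15.140889
tooth [ 37.8510073  -10.20822213] [57.27953945 11.82675554] 187.22607246318375
```

```bash
python3 -m pendant '[{"linear":[-10,-30,11],"twist":4},{"linear":[-27,-78,11],"twist":10},{"linear":[-161.5,-469.5,11],"twist":18},{"linear":[-161.5,-469.5,11],"twist":18},{"linear":[-161.5,-469.5,11],"twist":18},{"linear":[-161.5,-469.5,11],"twist":18},{"linear":[-161.5,-469.5,11],"twist":18},{"linear":[-161.5,-469.5,11],"twist":18},{"linear":[-161.5,-469.5,11],"twist":18},{"linear":[-161.5,-469.5,11],"twist":18},{"linear":[-161.5,-469.5,11],"twist":18},{"linear":[-161.5,-469.5,11],"twist":18},{"linear":[-161.5,-469.5,11],"twist":18},{"linear":[-161.5,-469.5,11],"twist":18}]'
python3 - <<'E'
from h import *
import pickle
c=cap('wrist'); pickle.dump(c,open('w4.pkl','wb')); cv2.imwrite('pics/w4.png',c['frame']); print(-c['R'].T@c['t'],c['R'][2])
print(bot.get_obs()['tool_pos'])
E
```

```text
time: 11.5
tool_pos: [443.6, -130.3, 199.7]
tcp_rot: [3.142, -0.0, -0.985]
contact_force: [-0.2, 0.5, -2.9]
grip_width: 35.6
[499.22855494 -92.6204117  357.83484468] [-0.20798065 -0.13866076 -0.96825474]
[ 443.58553954 -130.44923652  199.7433458 ]
```

View pics/w4.png

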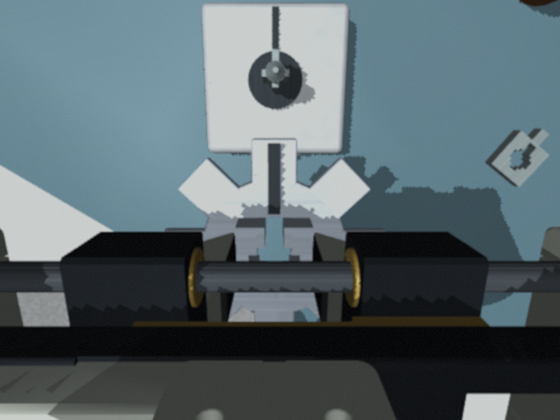

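Mixer at (275,78) and lined up with the disc's rib in the same picture. Measuring it from here.

```bash
cat > mix.py <<'E'
from h import *
import pickle,sys
def mix(c,T,yawt,r0,r1,c0,c1,seatz=48):
    P=cloud(c); g=c['frame']
    a=np.radians(yawt+90); h=np.array([np.cos(a),np.sin(a)]); l=np.array([-h[1],h[0]])
    def rep(n,p): p=np.asarray(p)[:2]; print(n,'world',p.round(1),'ahead %.1f left %.1f'%((p-T)@h,(p-T)@l))
    hsv=cv2.cvtColor(g,cv2.COLOR_BGR2HSV); Z=P[...,2]
    m=((hsv[...,2]>110)&(hsv[...,1]<45)&(Z<55)).astype(np.uint8); q=np.zeros_like(m); q[r0:r1,c0:c1]=m[r0:r1,c0:c1]
    q=cv2.morphologyEx(q,cv2.MORPH_OPEN,np.ones((5,5)))
    k=max(cv2.findContours(q,0,1)[0],key=cv2.contourArea); R=cv2.minAreaRect(ray(c,k[:,0],40)[:,:2].astype(np.float32)); rep('box %s %.1f'%(np.round(R[1],1),R[2]),R[0])
    sub=P[r0:r1,c0:c1].reshape(-1,3)
    for lo,hi in((46,51),(104,120)):
        s=sub[(sub[:,2]>lo)&(sub[:,2]<hi)]
        if len(s)>10:
            rep('depth %d n%d'%(lo,len(s)),s.mean(0)); ce,r=cv2.minEnclosingCircle(s[:,:2].astype(np.float32)); rep(' circ r%.1f'%r,ce)
E
python3 - <<'E'
from mix import *
c=pickle.load(open('w4.pkl','rb'))
mix(c,np.array([443.3,-131.0]),-56.4,0,152,200,352)
d=(c['frame'][8:52,265:290].max(-1)<70); v,u=np.nonzero(d); w=ray(c,np.c_[u+265,v+8],40)[:,:2].astype(np.float32); L=cv2.fitLine(w,2,0,.01,.01).ravel(); print(np.degrees(np.arctan2(L[1],L[0])),L)
a=np.radians(33.6); n=np.array([-np.sin(a),np.cos(a)]); print('line left',((w-[443.3,-131])@n).mean())
E
```

```text
box [125.5 127.2] 33.6 world [526.1 -75.7] ahead 99.6 left 0.3
depth 46 n1818 world [524.5 -76.7] ahead 97.7 left 0.3
 circ r24.0 world [525.9 -75.9] ahead 99.3 left 0.2
depth 104 n349 world [525.5 -76.1] ahead 98.9 left 0.3
 circ r7.2 world [525.9 -75.9] ahead 99.3 left 0.2
34.486343 [  0.8242611    0.56620985 564.36743    -50.991116  ]
line left -0.3565771079590121
```

```bash
python3 -m pendant '[{"linear":[40,26.5,0],"twist":0},{"linear":[82.4,54.7,0],"twist":0},{"linear":[82.4,54.7,0],"twist":0},{"linear":[82.4,54.7,0],"twist":0},{"linear":[82.4,54.7,-40],"twist":0},{"linear":[82.4,54.7,-65],"twist":0},{"linear":[82.4,54.7,-75],"twist":0},{"linear":[82.4,54.7,-85],"twist":0},{"linear":[82.4,54.7,-92],"twist":0},{"linear":[82.4,54.7,-98],"twist":0},{"linear":[82.4,54.7,-103],"twist":0},{"linear":[82.4,54.7,-103],"twist":0}]'
```

```text
time: 13.05
tool_pos: [525.7, -76.1, 96.5]
tcp_rot: [3.141, 0.0, -0.986]
contact_force: [0.1, 0.2, -2.3]
grip_width: 35.7
```

Already past the ribs (underside about 88 mm) with no force. Lower and release.

```bash
python3 -m pendant '[{"linear":[0,0,-10],"twist":0},{"linear":[0,0,-20],"twist":0},{"linear":[0,0,-28],"twist":0},{"linear":[0,0,-34],"twist":0},{"linear":[0,0,-38],"twist":0},{"linear":[0,0,-38.5],"twist":0},{"linear":[0,0,-38.5],"twist":0}]'
python3 -m pendant '[{"linear":[0,0,0],"twist":0},{"linear":[0,0,0],"twist":0},{"linear":[0,0,0],"twist":0},{"linear":[0,0,0],"twist":0},{"linear":[0,0,20],"twist":0},{"linear":[0,0,60],"twist":0},{"linear":[0,0,120],"twist":0},{"linear":[-82,-55,143],"twist":0},{"linear":[-82,-55,143],"twist":0},{"linear":[-82,-55,143],"twist":0},{"linear":[-82,-55,143],"twist":0}]' 60
python3 - <<'E'
from h import *
import pickle
c=cap('wrist'); pickle.dump(c,open('w5.pkl','wb')); cv2.imwrite('pics/w5.png',c['frame'])
P=cloud(c)[0:160,180:370].reshape(-1,3); 
for x,y in((480,-55),(560,-110),(505,-42),(545,-115)):
    s=P[np.hypot(P[:,0]-x,P[:,1]-y)<8]; print(len(s),np.nanmedian(s,0) if len(s) else '')
for zl in (50,66,100):
    s=P[(P[:,2]>zl)&(P[:,2]<zl+9)]; print(zl,len(s),s.mean(0).round(1),cv2.minAreaRect(s[:,:2].astype(np.float32)))
E
```

```text
time: 13.92
tool_pos: [526.0, -76.2, 58.4]
tcp_rot: [-3.141, -0.0, -0.986]
contact_force: [0.6, 0.6, -1.5]
grip_width: 35.9
time: 15.3
tool_pos: [444.2, -131.2, 201.3]
tcp_rot: [-3.141, -0.0, -0.987]
contact_force: [-0.5, 0.1, 0.2]
grip_width: 70.2
219 [479.98385673 -55.85644166  53.19482361]
241 [ 559.37794    -110.16050938   53.86142524]
287 [505.10786673 -41.90816669  54.17369361]
294 [ 544.67297716 -115.08955009   54.07290849]
50 9070 [526.8 -74.8  54.3] ((525.5531005859375, -75.72811889648438), (111.87313079833984, 112.3277587890625), 9.975042343139648)
66 1329 [524.2 -76.3  70.1] ((525.3341064453125, -75.69692993164062), (35.69546890258789, 35.912532806396484), 33.5836067199707)
100 164 [524.8 -76.2 106.8] ((525.7744750976562, -75.8713607788086), (14.208761215209961, 14.08346176147461), 86.93997192382812)
```

View pics/w5.png

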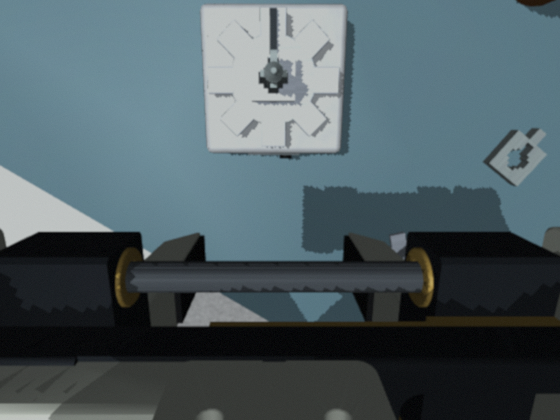

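Large disc is home: plate top at 54, boss top at 70, rib along the master line, at (273,30). Next is the spacer.

```bash
python3 -m pendant '[{"linear":[104,-199,-50],"twist":-33.5},{"linear":[104,-199,-50],"twist":-33.5},{"linear":[104,-199,-50],"twist":-33.5},{"linear":[104,-199,-50],"twist":-33.5},{"linear":[104,-199,-50],"twist":-33.5},{"linear":[104,-199,-50],"twist":-33.5},{"linear":[104,-199,-50],"twist":-33.5},{"linear":[104,-199,-50],"twist":-33.5}]' 0
python3 - <<'E'
from h import *
import pickle
c=cap('wrist'); pickle.dump(c,open('w6.pkl','wb')); cv2.imwrite('pics/w6.png',c['frame'])
print(bot.get_obs()['tool_pos'])
E
```

```text
time: 16.35
tool_pos: [548.0, -329.3, 152.1]
tcp_rot: [-3.141, -0.001, -1.57]
contact_force: [1.4, -1.0, 0.8]
grip_width: 91.7
[ 548.01156218 -329.48308389  152.00208839]
```

View pics/w6.png

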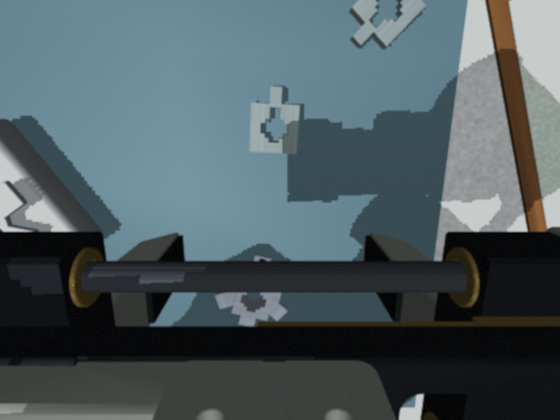

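Spacer A at (275,127), tab up at (278,93).

Run:
```python
from h import *
import pickle
c=pickle.load(open('w6.pkl','rb')); P=cloud(c); m=np.zeros((420,560),np.uint8); z=P[...,2]
m[75:165,240:310]=((z>8)&(z<16))[75:165,240:310]
k=max(cv2.findContours(m,0,1)[0],key=cv2.contourArea); f=np.zeros_like(m); cv2.drawContours(f,[k],-1,1,-1)
b=cv2.morphologyEx(f,cv2.MORPH_OPEN,np.ones((25,25)))
k2=max(cv2.findContours(b,0,1)[0],key=cv2.contourArea)
for q in(k,k2): print(cv2.minAreaRect(ray(c,q[:,0],12)[:,:2].astype(np.float32)))
t=f-b; t=cv2.morphologyEx(t,cv2.MORPH_OPEN,np.ones((7,7))); v,u=np.nonzero(t); w=ray(c,np.c_[u,v],12).mean(0); print('tab',w, np.median(z[m>0]))
h=(f==1)&(m==0); v,u=np.nonzero(h); print('hole',ray(c,np.c_[u,v],12).mean(0))
```

```text
((612.2049560546875, -328.7808532714844), (42.02886199951172, 55.89887237548828), 87.09244537353516)
((605.5123291015625, -328.3368835449219), (41.01483917236328, 41.61387634277344), 0.08286885172128677)
tab [ 633.12079157 -329.91915209   12.        ] 12.254400850191741
hole [ 607.15353751 -328.48283334   12.        ]
```

```bash
python3 -m pendant '[{"linear":[57.2,1.8,-40],"twist":-2.9},{"linear":[57.2,1.8,-60],"twist":-2.9},{"linear":[57.2,1.8,-110],"twist":-2.9},{"linear":[57.2,1.8,-135],"twist":-2.9},{"linear":[57.2,1.8,-148],"twist":-2.9},{"linear":[57.2,1.8,-148],"twist":-2.9},{"linear":[57.2,1.8,-148],"twist":-2.9}]' 0
python3 -m pendant '[{"linear":[0,0,0],"twist":0},{"linear":[0,0,0],"twist":0},{"linear":[0,0,0],"twist":0},{"linear":[0,0,0],"twist":0},{"linear":[0,0,0],"twist":0},{"linear":[0,0,0],"twist":0},{"linear":[0,0,0],"twist":0},{"linear":[0,0,5],"twist":0},{"linear":[0,0,20],"twist":0},{"linear":[0,0,60],"twist":0},{"linear":[0,0,120],"twist":0},{"linear":[0,0,180],"twist":0},{"linear":[0,0,196],"twist":0},{"linear":[0,0,196],"twist":0}]' 255
```

```text
time: 17.27
tool_pos: [605.9, -329.0, 5.0]
tcp_rot: [-3.139, -0.002, -1.622]
contact_force: [-0.7, -0.0, 0.2]
grip_width: 92.0
time: 19.02
tool_pos: [605.4, -328.5, 200.9]
tcp_rot: [-3.139, -0.002, -1.622]
contact_force: [0.8, 0.2, -2.3]
grip_width: 41.7
```

```bash
python3 -m pendant '[{"linear":[-161.5,197.7,0],"twist":36.5},{"linear":[-161.5,197.7,0],"twist":36.5},{"linear":[-161.5,197.7,0],"twist":36.5},{"linear":[-161.5,197.7,0],"twist":36.5},{"linear":[-161.5,197.7,0],"twist":36.5},{"linear":[-161.5,197.7,0],"twist":36.5},{"linear":[-161.5,197.7,0],"twist":36.5},{"linear":[-161.5,197.7,0],"twist":36.5}]'
python3 - <<'E'
from h import *
import pickle
c=cap('wrist'); pickle.dump(c,open('w7.pkl','wb')); cv2.imwrite('pics/w7.png',c['frame'])
T=bot.get_obs()['tool_pos']; print(T); P=cloud(c); z=P[...,2]; a=np.radians(33.6); h=np.array([np.cos(a),np.sin(a)]); l=np.array([-h[1],h[0]])
q=P[0:160,190:360].reshape(-1,3); q=q[(q[:,2]>100)&(q[:,2]<120)][:,:2].astype(np.float32); d=np.array(cv2.minEnclosingCircle(q)[0])-T[:2]; print('tip',len(q),cv2.minEnclosingCircle(q),d@h,d@l)
s=P[150:270,230:320].reshape(-1,3); s=s[(s[:,2]>200)&(s[:,2]<218)]; t=np.c_[(s[:,:2]-T[:2])@h,(s[:,:2]-T[:2])@l]
k=(t[:,0]>23)&(t[:,0]<45)&(abs(t[:,1])<12); t=t[k]; print('tab',len(t),t.min(0),t.max(0),np.percentile(t,[5,50,95],axis=0))
E
```

```text
time: 20.02
tool_pos: [444.1, -131.5, 198.8]
tcp_rot: [3.141, 0.0, -0.986]
contact_force: [0.1, 0.1, -0.4]
grip_width: 41.8
[ 443.94897732 -131.39292356  198.81006723]
tip 366 ((529.08544921875, -73.34451293945312), 11.277091026306152) 103.03547568809712 1.2359501112829465
tab 667 [23.00429548 -4.50227983] [36.14808208  5.43164334] [[23.65639811 -3.95175104]
 [30.31284557  0.27099943]
 [35.96907031  4.95550791]]
```

View pics/w7.png

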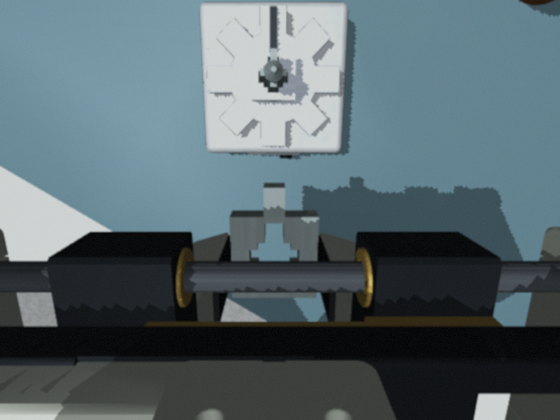

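Spacer held with the tab ahead at (274,195), aligned with the master line. Lower it.

```bash
python3 -m pendant '[{"linear":[40,26.5,0],"twist":0},{"linear":[82,54.3,0],"twist":0},{"linear":[82,54.3,0],"twist":0},{"linear":[82,54.3,0],"twist":0},{"linear":[82,54.3,-40],"twist":0},{"linear":[82,54.3,-70],"twist":0},{"linear":[82,54.3,-78],"twist":0},{"linear":[82,54.3,-85],"twist":0},{"linear":[82,54.3,-92],"twist":0},{"linear":[82,54.3,-98],"twist":0},{"linear":[82,54.3,-103],"twist":0},{"linear":[82,54.3,-107],"twist":0},{"linear":[82,54.3,-107],"twist":0}]'
```

```text
time: 21.7
tool_pos: [525.4, -76.3, 92.0]
tcp_rot: [3.141, 0.0, -0.984]
contact_force: [0.5, 0.5, -0.8]
grip_width: 41.8
```

```bash
python3 -m pendant '[{"linear":[0,0,-8],"twist":0},{"linear":[0,0,-14],"twist":0},{"linear":[0,0,-17],"twist":0},{"linear":[0,0,-18],"twist":0},{"linear":[0,0,-18],"twist":0}]'
python3 -m pendant '[{"linear":[0,0,0],"twist":0},{"linear":[0,0,0],"twist":0},{"linear":[0,0,0],"twist":0},{"linear":[0,0,0],"twist":0},{"linear":[0,0,20],"twist":0},{"linear":[0,0,60],"twist":0},{"linear":[-60,-40,120],"twist":0},{"linear":[-82,-55,125],"twist":0},{"linear":[-82,-55,125],"twist":0},{"linear":[-82,-55,125],"twist":0}]' 60
python3 - <<'E'
from h import *
import pickle
c=cap('wrist'); pickle.dump(c,open('w8.pkl','wb')); P=cloud(c)[0:160,190:360].reshape(-1,3)
s=P[(P[:,2]>76)&(P[:,2]<88)]; print(len(s),np.median(s[:,2]),cv2.minAreaRect(s[:,:2].astype(np.float32)))
s=P[(P[:,2]>64)&(P[:,2]<75)]; print(len(s))
E
```

```text
time: 22.32
tool_pos: [525.6, -76.4, 74.3]
tcp_rot: [-3.142, -0.0, -0.985]
contact_force: [-0.4, -1.0, -0.5]
grip_width: 41.5
time: 23.58
tool_pos: [443.8, -131.3, 199.2]
tcp_rot: [-3.141, -0.0, -0.985]
contact_force: [-0.3, -0.1, 0.4]
grip_width: 70.2
2656 82.15056878660366 ((531.5093383789062, -71.63504028320312), (55.998924255371094, 41.933528900146484), 33.14796447753906)
50
```

Spacer is home (top at 82.2, yaw 33.1°, centred). Next, the small disc.

```bash
python3 -m pendant '[{"linear":[-57,-165,-49],"twist":-48.6},{"linear":[-57,-165,-49],"twist":-48.6},{"linear":[-57,-165,-49],"twist":-48.6},{"linear":[-57,-165,-49],"twist":-48.6},{"linear":[-57,-165,-49],"twist":-48.6},{"linear":[-57,-165,-49],"twist":-48.6},{"linear":[-57,-165,-49],"twist":-48.6},{"linear":[-57,-165,-49],"twist":-48.6}]' 0
python3 - <<'E'
from h import *
import pickle
c=cap('wrist'); pickle.dump(c,open('w9.pkl','wb')); cv2.imwrite('pics/w9.png',c['frame'])
print(bot.get_obs()['tool_pos'])
E
python3 meas.py w9.pkl 272 128 66 17 26 22 10
```

```text
time: 24.62
tool_pos: [386.8, -296.1, 150.1]
tcp_rot: [3.141, 0.0, -1.831]
contact_force: [-0.5, 0.1, 0.4]
grip_width: 91.7
[ 386.79629545 -296.13419641  150.15905923]
rect [ 442.9 -308.3] [36. 36.] 76.7 zmed 22.3
outline centroid [ 444.1 -308.6    5. ]
rib 8 [ 466.3 -315.6   10. ] line -14.7 from centre -17.3
```

View pics/w9.png

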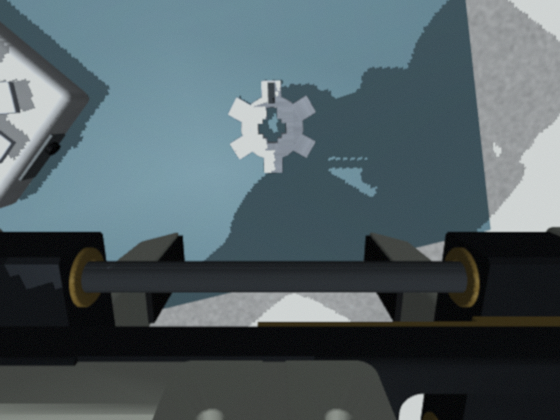

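```bash
python3 -m pendant '[{"linear":[56,-12.1,-40],"twist":1.7},{"linear":[56,-12.1,-60],"twist":1.7},{"linear":[56,-12.1,-100],"twist":1.7},{"linear":[56,-12.1,-128],"twist":1.7},{"linear":[56,-12.1,-141.5],"twist":1.7},{"linear":[56,-12.1,-141.5],"twist":1.7},{"linear":[56,-12.1,-141.5],"twist":1.7}]' 0
python3 -m pendant '[{"linear":[0,0,0],"twist":0},{"linear":[0,0,0],"twist":0},{"linear":[0,0,0],"twist":0},{"linear":[0,0,0],"twist":0},{"linear":[0,0,0],"twist":0},{"linear":[0,0,0],"twist":0},{"linear":[0,0,0],"twist":0},{"linear":[0,0,5],"twist":0},{"linear":[0,0,20],"twist":0},{"linear":[0,0,60],"twist":0},{"linear":[0,0,120],"twist":0},{"linear":[0,0,180],"twist":0},{"linear":[0,0,191],"twist":0},{"linear":[0,0,191],"twist":0}]' 255
```

```text
time: 25.55
tool_pos: [443.2, -309.1, 9.9]
tcp_rot: [-3.14, -0.001, -1.803]
contact_force: [0.2, -0.2, 0.2]
grip_width: 91.9
time: 27.3
tool_pos: [442.5, -308.4, 200.6]
tcp_rot: [-3.14, -0.001, -1.803]
contact_force: [-0.6, 0.1, -2.5]
grip_width: 35.7
```

```bash
python3 -m pendant '[{"linear":[1,177.8,0],"twist":46.9},{"linear":[1,177.8,0],"twist":46.9},{"linear":[1,177.8,0],"twist":46.9},{"linear":[1,177.8,0],"twist":46.9},{"linear":[1,177.8,0],"twist":46.9},{"linear":[1,177.8,0],"twist":46.9},{"linear":[1,177.8,0],"twist":46.9},{"linear":[1,177.8,0],"twist":46.9},{"linear":[1,177.8,0],"twist":46.9}]'
python3 - <<'E'
from h import *
import pickle
c=cap('wrist'); pickle.dump(c,open('w10.pkl','wb')); cv2.imwrite('pics/w10.png',c['frame'])
T=np.array([443.55,-130.7]); P=cloud(c); a=np.radians(33.6); h=np.array([np.cos(a),np.sin(a)]); l=np.array([-h[1],h[0]])
q=P[0:130,190:360].reshape(-1,3); q=q[(q[:,2]>104)&(q[:,2]<120)][:,:2].astype(np.float32); o=cv2.minEnclosingCircle(q); d=np.array(o[0])-T; print('tip',o,d@h,d@l)
s=P[130:230,200:350].reshape(-1,3); s=s[(s[:,2]>180)&(s[:,2]<205)]; t=np.c_[(s[:,:2]-T)@h,(s[:,:2]-T)@l]
t=t[(t[:,0]>30)&(abs(t[:,1])<14)]; print('tooth',len(t),t.min(0),t.max(0),t.mean(0))
print(bot.get_obs()['tool_pos'])
E
```

```text
time: 28.42
tool_pos: [443.5, -130.8, 199.6]
tcp_rot: [3.141, 0.0, -0.985]
contact_force: [-0.4, -0.1, -1.4]
grip_width: 35.7
tip ((525.9140625, -75.90284729003906), 7.2336249351501465) 98.92705835971356 0.06213627371082886
tooth 801 [30.01060793 -7.52092836] [41.03411521  8.89207421] [35.78356442  0.66736312]
[ 443.49886567 -130.78940898  199.66442087]
```

View pics/w10.png

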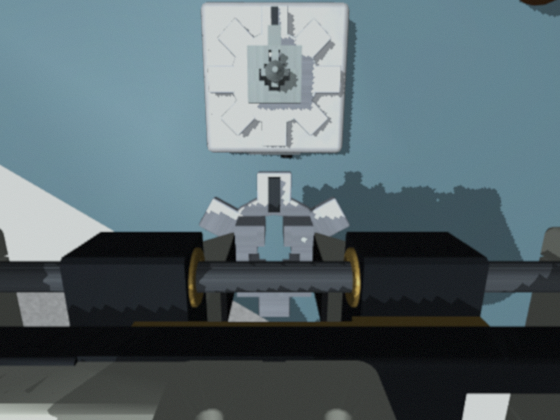

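Small disc held with its rib at (274,190), aligned; the spacer lies flat around (275,72). Lower it.

```bash
python3 -m pendant '[{"linear":[40,26.5,0],"twist":0},{"linear":[82,54.3,0],"twist":0},{"linear":[82,54.3,0],"twist":0},{"linear":[82,54.3,0],"twist":0},{"linear":[82,54.3,-40],"twist":0},{"linear":[82,54.3,-70],"twist":0},{"linear":[82,54.3,-78],"twist":0},{"linear":[82,54.3,-85],"twist":0},{"linear":[82,54.3,-90],"twist":0},{"linear":[82,54.3,-95],"twist":0},{"linear":[82,54.3,-99],"twist":0},{"linear":[82,54.3,-99],"twist":0}]'
```

```text
time: 29.98
tool_pos: [525.5, -76.3, 100.6]
tcp_rot: [3.141, 0.0, -0.985]
contact_force: [-1.1, 0.3, -1.5]
grip_width: 35.8
```

```bash
python3 -m pendant '[{"linear":[0,0,-5],"twist":0},{"linear":[0,0,-8],"twist":0},{"linear":[0,0,-9.5],"twist":0},{"linear":[0,0,-9.5],"twist":0}]'
python3 -m pendant '[{"linear":[0,0,0],"twist":0},{"linear":[0,0,0],"twist":0},{"linear":[0,0,0],"twist":0},{"linear":[0,0,0],"twist":0},{"linear":[0,0,20],"twist":0},{"linear":[0,0,60],"twist":0},{"linear":[-60,-40,110],"twist":0},{"linear":[-82,-55,125],"twist":0},{"linear":[-82,-55,125],"twist":0},{"linear":[-82,-55,125],"twist":0}]' 60
python3 - <<'E'
from h import *
import pickle
c=cap('wrist'); pickle.dump(c,open('w11.pkl','wb')); P=cloud(c)[0:160,190:360].reshape(-1,3)
for lo,hi in ((86,90.5),(100,107),(107.5,120)):
    s=P[(P[:,2]>lo)&(P[:,2]<hi)]; print(len(s),np.median(s[:,2]),cv2.minAreaRect(s[:,:2].astype(np.float32)))
E
```

```text
time: 30.48
tool_pos: [525.5, -76.4, 91.1]
tcp_rot: [3.141, 0.0, -0.985]
contact_force: [0.0, 0.1, -1.3]
grip_width: 35.9
time: 31.72
tool_pos: [443.7, -131.3, 216.2]
tcp_rot: [-3.141, -0.0, -0.985]
contact_force: [-0.3, 1.0, 0.6]
grip_width: 70.0
3427 88.1757908255808 ((525.729736328125, -75.09150695800781), (78.64069366455078, 76.34532165527344), 33.56085968017578)
1627 104.26318335940663 ((525.74853515625, -75.29386901855469), (35.3906135559082, 36.073936462402344), 33.59018325805664)
222 110.35536701244519 ((525.7218017578125, -75.72412872314453), (11.963855743408203, 11.959883689880371), 50.77388381958008)
```

Small disc is home (plate top at 88.2, boss top at 104.3, yaw 33.6°). Now the cap.

```bash
python3 -m pendant '[{"linear":[-76,394,-66],"twist":0},{"linear":[-76,394,-66],"twist":0},{"linear":[-76,394,-66],"twist":0},{"linear":[-76,394,-66],"twist":0},{"linear":[-76,394,-66],"twist":0},{"linear":[-76,394,-66],"twist":0},{"linear":[-76,394,-66],"twist":0},{"linear":[-76,394,-66],"twist":0},{"linear":[-76,394,-66],"twist":0},{"linear":[-76,394,-66],"twist":0},{"linear":[-76,394,-66],"twist":0}]' 0
python3 - <<'E'
from h import *
import pickle
c=cap('wrist'); pickle.dump(c,open('w12.pkl','wb')); cv2.imwrite('pics/w12.png',c['frame'])
P=cloud(c)[60:220,180:380].reshape(-1,3); print(bot.get_obs()['tool_pos'])
for lo,hi in ((25,36),(14,22)):
    s=P[(P[:,2]>lo)&(P[:,2]<hi)]; print(len(s),np.median(s[:,2]),cv2.minEnclosingCircle(s[:,:2].astype(np.float32)))
E
```

```text
time: 33.15
tool_pos: [368.0, 261.9, 150.4]
tcp_rot: [-3.141, -0.0, -0.986]
contact_force: [-0.1, 0.2, -0.4]
grip_width: 92.0
[367.91273531 261.9869914  150.40691305]
1179 30.163592842769894 ((416.00372314453125, 300.5158386230469), 15.881643295288086)
593 18.277761155833836 ((416.054443359375, 300.35699462890625), 19.96973991394043)
```

View pics/w12.png

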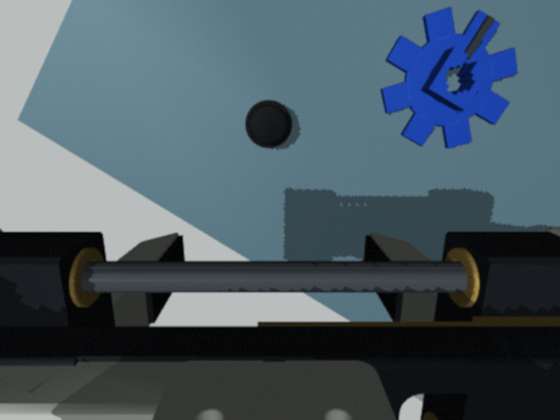

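Cap at (269,124), clear of everything.

```bash
python3 -m pendant '[{"linear":[48.5,37.3,-30],"twist":0},{"linear":[48.5,37.3,-50],"twist":0},{"linear":[48.5,37.3,-95],"twist":0},{"linear":[48.5,37.3,-118],"twist":0},{"linear":[48.5,37.3,-130],"twist":0},{"linear":[48.5,37.3,-130],"twist":0},{"linear":[48.5,37.3,-130],"twist":0}]' 0
python3 -m pendant '[{"linear":[0,0,0],"twist":0},{"linear":[0,0,0],"twist":0},{"linear":[0,0,0],"twist":0},{"linear":[0,0,0],"twist":0},{"linear":[0,0,0],"twist":0},{"linear":[0,0,0],"twist":0},{"linear":[0,0,0],"twist":0},{"linear":[0,0,5],"twist":0},{"linear":[0,0,20],"twist":0},{"linear":[0,0,60],"twist":0},{"linear":[0,0,120],"twist":0},{"linear":[0,0,180],"twist":0},{"linear":[0,0,200],"twist":0},{"linear":[0,0,200],"twist":0}]' 255
```

```text
time: 34.08
tool_pos: [416.8, 300.2, 21.3]
tcp_rot: [-3.14, -0.0, -0.985]
contact_force: [-0.3, 0.1, 0.1]
grip_width: 91.6
time: 35.83
tool_pos: [416.7, 300.3, 222.8]
tcp_rot: [-3.137, -0.001, -0.985]
contact_force: [-0.9, -0.3, -1.2]
grip_width: 31.1
```

```bash
python3 -m pendant '[{"linear":[2,-35,0],"twist":0},{"linear":[27.5,-430.6,0],"twist":0},{"linear":[27.5,-430.6,0],"twist":0},{"linear":[27.5,-430.6,0],"twist":0},{"linear":[27.5,-430.6,0],"twist":0},{"linear":[27.5,-430.6,0],"twist":0},{"linear":[27.5,-430.6,0],"twist":0},{"linear":[27.5,-430.6,0],"twist":0},{"linear":[27.5,-430.6,0],"twist":0},{"linear":[27.5,-430.6,0],"twist":0},{"linear":[27.5,-430.6,0],"twist":0},{"linear":[27.5,-430.6,0],"twist":0}]'
python3 - <<'E'
from h import *
import pickle
c=cap('wrist'); pickle.dump(c,open('w13.pkl','wb')); cv2.imwrite('pics/w13.png',c['frame'])
T=np.array([443.55,-130.7]); P=cloud(c); a=np.radians(33.6); h=np.array([np.cos(a),np.sin(a)]); l=np.array([-h[1],h[0]])
s=P[150:260,200:350].reshape(-1,3); s=s[(s[:,2]>190)&(s[:,2]<240)]; t=np.c_[(s[:,:2]-T)@h,(s[:,:2]-T)@l,s[:,2]]; t=t[(abs(t[:,1])<15)&(t[:,0]>10)]
for lo in range(194,238,4):
    k=(t[:,2]>=lo)&(t[:,2]<lo+4); print(lo,k.sum(),t[k].max(0).round(1) if k.any() else '')
print(bot.get_obs()['tool_pos'])
E
```

```text
time: 37.33
tool_pos: [443.6, -129.8, 220.3]
tcp_rot: [-3.142, -0.0, -0.983]
contact_force: [-0.4, -0.8, -0.2]
grip_width: 30.7
194 0 
198 4 [ 20.5   1.2 201.9]
202 90 [ 21.  15. 206.]
206 111 [ 21.   14.5 210. ]
210 92 [ 21.1  14.7 213.8]
214 293 [ 21.1  15.  218. ]
218 474 [ 20.9  14.9 222. ]
222 134 [ 17.4  14.1 226. ]
226 347 [ 17.4  14.3 230. ]
230 318 [ 17.   13.6 232.4]
234 6 [ 10.5 -14.  237.1]
[ 443.60179268 -129.97903453  220.30489589]
```

View pics/w13.png

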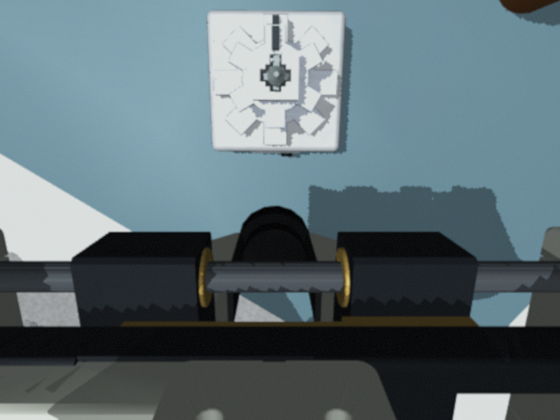

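Cap held upright. Lower onto the tip.

```bash
python3 -m pendant '[{"linear":[40,26.5,0],"twist":0},{"linear":[81.7,54.1,0],"twist":0},{"linear":[81.7,54.1,0],"twist":0},{"linear":[81.7,54.1,0],"twist":0},{"linear":[81.7,54.1,-40],"twist":0},{"linear":[81.7,54.1,-70],"twist":0},{"linear":[81.7,54.1,-78],"twist":0},{"linear":[81.7,54.1,-85],"twist":0},{"linear":[81.7,54.1,-90],"twist":0},{"linear":[81.7,54.1,-92],"twist":0},{"linear":[81.7,54.1,-94],"twist":0},{"linear":[81.7,54.1,-95],"twist":0},{"linear":[81.7,54.1,-95],"twist":0}]'
```

```text
time: 39.0
tool_pos: [525.3, -76.6, 125.3]
tcp_rot: [-3.142, -0.0, -0.985]
contact_force: [-0.0, 0.4, -0.7]
grip_width: 30.6
```

```bash
python3 -m pendant '[{"linear":[0,0,-0.5],"twist":0},{"linear":[0,0,-1],"twist":0},{"linear":[0,0,-1],"twist":0}]'
python3 -m pendant '[{"linear":[0,0,0],"twist":0},{"linear":[0,0,0],"twist":0},{"linear":[0,0,0],"twist":0},{"linear":[0,0,0],"twist":0},{"linear":[0,0,20],"twist":0},{"linear":[0,0,60],"twist":0},{"linear":[-60,-40,90],"twist":0},{"linear":[-90,-60,90],"twist":0},{"linear":[-90,-60,90],"twist":0},{"linear":[-90,-60,90],"twist":0},{"linear":[-90,-60,90],"twist":0}]' 60
python3 - <<'E'
from h import *
c=cap('wrist'); cv2.imwrite('pics/w14.png',c['frame']); P=cloud(c)[0:170,190:360].reshape(-1,3)
for lo,hi in ((50,58),(78,84),(85,91),(101,107),(118,126),(130,140)):
    s=P[(P[:,2]>lo)&(P[:,2]<hi)]; 
    if len(s)>5: print(lo,len(s),np.median(s[:,2]),cv2.minAreaRect(s[:,:2].astype(np.float32)),cv2.minEnclosingCircle(s[:,:2].astype(np.float32)))
c=cap('top'); P=cloud(c)
for n,(u,v,r,lo) in dict(beaker=(400,168,30,70),jar=(502,172,30,70)).items():
    u,v,r=[int(a/1.4) for a in (u,v,r)]; s=P[v-r:v+r,u-r:u+r]; print(n,np.median(s[s[...,2]+.54>lo][:,:2],0))
E
```

```text
time: 39.38
tool_pos: [525.2, -76.6, 124.2]
tcp_rot: [3.142, -0.0, -0.985]
contact_force: [-0.1, 0.4, -1.3]
grip_width: 31.0
time: 40.75
tool_pos: [435.9, -136.1, 213.9]
tcp_rot: [-3.142, 0.0, -0.984]
contact_force: [-0.3, 0.4, -0.2]
grip_width: 70.3
50 4482 54.1796604310619 ((525.3970947265625, -75.740966796875), (111.9194564819336, 112.5045394897461), 11.19714641571045) ((525.612548828125, -75.50025939941406), 57.60614776611328)
78 13 83.32510908739062 ((517.7586059570312, -77.0130386352539), (37.01372528076172, 71.37174224853516), 31.44087791442871) ((521.787353515625, -74.54989624023438), 38.25584411621094)
85 3106 88.16366699515555 ((525.7603759765625, -75.25812530517578), (76.39466857910156, 79.86908721923828), 63.54840087890625) ((525.9343872070312, -75.20166015625), 40.573158264160156)
101 158 104.0887193417476 ((524.6946411132812, -76.02595520019531), (38.64105224609375, 35.895751953125), 33.60055160522461) ((525.6689453125, -75.39517974853516), 24.951555252075195)
118 880 122.17778472373232 ((525.0861206054688, -75.75262451171875), (39.88920211791992, 39.50951385498047), 22.192636489868164) ((525.0601196289062, -75.61503601074219), 20.115154266357422)
130 1883 134.1006854157027 ((524.8311767578125, -75.67646789550781), (31.428852081298828, 30.81083869934082), 78.7234878540039) ((525.0360717773438, -75.72916412353516), 15.946016311645508)
beaker [764.59390974 -58.15494454]
jar [ 746.93392475 -230.64819853]
```

View pics/w14.png

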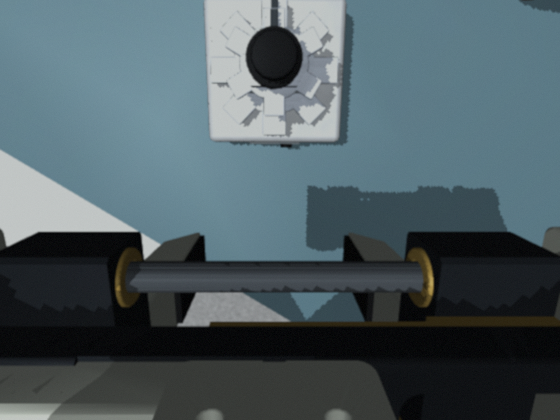

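The cap sits at (274,57) with its shoulder at 122.2 and top at 134.1, so its underside is at 104. The stack is complete, so I'm handing it in.

```bash
python3 -c "
from plant import bot
print(bot.close_job())"
```

```text
the job is handed in; nothing more can be done
None
```

The mixer is rebuilt: I stacked the large disc, the spacer (the one nearest the base), the small disc and the cap in that order. I then let go, backed the gripper off and handed the job in at about 41 s. No verdict was reported.

The last wrist view put these tops against what they should be when home:

| Part | Measured (mm) | Home (mm) |
|---|---|---|
| Large disc plate | 54.2 | 54 |
| Spacer (seen before the small disc covered it) | 82.2 | 82 |
| Small disc plate | 88.2 | 88 |
| Small disc boss | 104.1 | 104 |
| Cap shoulder | 122.2 | 122 |
| Cap top | 134.1 | 134 |

- **Centring and turn:** All four parts read within about 1 mm of the spindle axis. The spacer's yaw read 33.1° and the small disc's 33.6°. The large disc's boss read 33.6° when placed, against the mixer's 33.6°.
- **Bystanders:** From the top camera the beaker and jar are where they started, to within about 3 mm, which is measurement scatter. I did not re-measure the molecule or the look-alikes, but the arm never went down near them.
- **Forces:** The wrist force stayed under about 5 N in every reading.
- **Disagreement:** The top camera's first positions differed from the wrist camera's by 3–5 mm, so I used the wrist camera's.

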